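Charge the tumbler with rough stones

TASK

Use the scoop to take at least three of the rough stones from the wooden tray and tip them into the tumbler's grey bowl, without touching any stone with the gripper or arm. Every other stone must end in the tray: spill none. Then set the empty scoop down flat and upright on the bench and let go, leaving the other things on the bench undisturbed.

Things in the scene. Friction and masses are not known exactly. Their poses are not given: they have to be found in the camera images.
- scoop: loose hand scoop, 0.15 kg: aluminium pan 100 mm long (x), 92 mm wide (y), flat on the bench, open at its front lip (x = +50 mm). Origin: centre of the underside; +x points out of the lip, +z up. Floor and walls 3 mm thick, sides 30 mm high (to x = +22 mm), lip 1.6 mm thick. A bridge roofs it from x = -50 to -10 mm, 39 to 42 mm up, and carries the upright handle
- scoop_handle (a point): grip point on the axis of the scoop's upright square wooden handle (22 x 22 mm, sides along the scoop's x and y; from 42 to 108 mm above the underside). The point is 84 mm above the underside, at scoop x = -30 mm, y = 0; axes as the scoop's
- scoop_lip (a point): middle of the scoop's open front edge, on the pan's floor (x = +50 mm, 1.5 mm above the underside); axes as the scoop's
- tray: fixed open wooden tray, 280 mm long (x), 118 mm wide (y), 44 mm high; walls 6 mm (inside 268 x 106 mm), floor 8 mm thick. Origin: centre of its underside. Its -x end, towards the robot, slopes up inside from the floor at x = -113 mm to 44 mm height at x = -134 mm. The stones start on the floor from that slope to x = +2 mm; the +x end is empty, with room for the scoop
- tray_floor (a point): centre of the tray's inner floor; axes as the tray's
- tumbler: fixed vibrating tumbler: black round foot with an open grey bowl on top. Bowl: outside 160 mm across at the rim, 105 mm above the bench, narrowing to 112 mm; wall 4 mm; inner floor 53 mm above the bench. Origin: centre of its underside, on the bench
- bowl_mouth (a point): centre of the tumbler bowl's mouth, level with the rim
- bowl_inside (a point): point inside the tumbler's bowl, on its axis, 80 mm above the bench (27 mm above the inner floor, 25 mm below the rim)
- stone1: rough stone: a chunky pebble-like lump of dull grey-brown mineral, about 26 mm across and 24 mm high, about 25 g; origin at its centre
- stone2: rough stone: a chunky pebble-like lump of dull grey-brown mineral, about 26 mm across and 24 mm high, about 25 g; origin at its centre
- stone3: rough stone: a chunky pebble-like lump of dull grey-brown mineral, about 26 mm across and 24 mm high, about 25 g; origin at its centre
- stone4: rough stone: a chunky pebble-like lump of dull grey-brown mineral, about 26 mm across and 24 mm high, about 25 g; origin at its centre
- stone5: rough stone: a chunky pebble-like lump of dull grey-brown mineral, about 26 mm across and 24 mm high, about 25 g; origin at its centre
- spool: wooden thread spool, 40 mm across and 48 mm high, standing; bystander; origin at its underside
- weight: brass balance weight, 38 mm across and 50 mm high, standing; bystander; origin at its underside
- jar: white plastic jar, 72 mm across and 100 mm high, standing; bystander; origin at its underside
Mind the look-alikes: they are no part of the job. What is shaped like the scoop but orange or pink is not meant. Leave any red look-alike of the tumbler alone.

How it is judged:
By the outcome, as a careful person would: the job done as asked, in the order asked, and still so for the second after the job is handed in, with the robot touching nothing.
It also fails if it takes over 67 s, if anything falls off the work surface, if the arm or the gripper's body presses on something with over 40 N, if the wrist force passes 120 N, or if a joint passes its speed limit or range.

ROBOT

A 7-joint arm with a two-finger parallel gripper is mounted at the origin on the work surface. World frame = base frame: x ahead of the robot, y to its left, z up, the work surface at z = 0. Lengths are in m, angles in rad, forces in N, time in s.
With the tool pointing down it reaches from about 0.4 to 0.85 m from the base axis. Payload 10.4 kg.
Tool frame: the origin (TCP) lies at the very end of the fingers, on their centre line; the grasp point (between the pads) lies 19 mm behind it; z points along the fingers, y is the line along which they close (so a half turn about z gives the same grasp; the last joint's range is limited). The gripper opens to 87 mm and grips with 3 to 60 N. Pads are 19 mm wide; open, the fingers measure 117 mm over their backs; the gripper's body (75 mm by 190 mm) begins 51 mm behind the grasp point.
Start: joints at [-1.324, 0.332, -0.065, 1.46, 0.022, 1.35, -0.088], TCP at [0.167, 0.602, 0.223] pointing down, gripper open.
Joint ranges: [-2.6, 2.6], [-0.5, 2.12], [-1.47, 1.34], [0.16, 2.42], [-1.27, 4.41], [0.06, 2.06], [-2.6, 2.6]. Speed limits (rad/s): [2.22, 2.22, 2.79, 2.79, 3.14, 3.14, 3.14].

INTERFACE

Orientations are given as a unit quaternion [x, y, z, w].
In Python, from bench import * gives the robot as it stands.
- The arm moves only by the tool carry_out, never from a script. Its argument "deltas" is a list of rows, each an object with "hand": the finger opening in mm, from 0 to 87; "dp": the shift along the tool's x, y, z each as a share of 250 mm, from -1 to 1, a list of three; "spin": the turn about the tool's z as a share of pi rad, from -1 to 1. In form: [{"hand": hand, "dp": [dx, dy, dz], "spin": spin}, ...]. A call has 1 to 20 rows; each row is the pose to reach, as a shift and turn from the pose commanded when the call began, along the tool's axes at that moment, turning the shorter way round; what a row does not reach only later rows make up. A row lasts 1/10 s, in which the tool goes at most 50 mm and 8.59 degrees, less where a joint would pass 70% of its speed; a pose out of reach is approached as far as the arm can. A call with a number of a shift or a turn outside -1 to 1 is refused whole. A call with a gripper value outside its range is refused whole. The fingers move at their own pace and stop on an object; "force" is the grip in N (left out, the last holds). Time passes only in rows, so rows that repeat a pose let the fingers close. It gives the time, the measured TCP pose, the force, the opening and the grip force at its end, in the units of the state.
- read_state(): the state, without advancing time (a new reading comes with each control period).
- camera(name): name is "side" or "top" or "wrist"; returns the picture (420x560x3 uint8, red, green, blue); there is no depth.
- get_calibration(name): a dict with "fx", "fy", "cx", "cy" (pixels), "k1" (the pictures are not rectified: a ray, as slopes to the right and down, at radius r is drawn at 1 + k1 r^2 times it, then the intrinsics apply), "R" (3x3) and "t" (3): a world point X has camera coordinates R X + t; the wrist camera has in their place "mount" (4x4, takes a point from camera to tool coordinates, whose origin is the TCP and whose axes are the flange's). Camera axes: x right, y down, z forward; pixel columns grow to the right and rows downward; lengths in m; the calibration is good to about 2 mm. A picture is of the moment at which its call begins: read the wrist's pose just before it. get_calibration takes no time and is no camera call.
- close_job(): hands the job in; it is judged then, once.
The state is a dict: "time": time; "joint_positions": joint angles; "joint_vel": joint speeds; "joint_torque": joint torques, N m; "ee_pos": TCP position; "eef_rot": TCP orientation; "ft_force": force on the tool from outside, world axes, zero at the start; "torque": the same for the moment, N m; "width": finger opening in m; "grip_force": force on a finger pad.
Only numpy, scipy, OpenCV 4.12 (cv2) and the standard library are available. Lean on these libraries where they do the work, as an engineer would, in place of code of your own. Each camera call takes 0.05 s, during which the arm holds its last target. There are 200 camera calls.

## Working session

There is one attempt and no reset: what is moved stays moved. The work goes in short steps, Python scripts to look and compute and a tool call to move; the robot and the scene stay as the last step left them, time stands still between calls to the robot, and variables do not carry over. Pictures are saved under pics/ and viewed, at most 10 in all, crops included, and the job is handed in when it is done.

Besides the shell and the picture viewer there is one more tool, called after "Request:" in YAML: its name, and indented under it one key for each argument. carry_out: Moves the arm, as the interface text tells. Its arguments: {"type":"object","properties":{"deltas":{"type":"array","items":{"type":"object","properties":{"hand":{"type":"number"},"dp":{"type":"array","items":{"type":"number","minimum":-1,"maximum":1}},"spin":{"type":"number","minimum":-1,"maximum":1}}}},"force":{"type":"number"}},"required":["deltas"]}

```bash
mkdir -p pics; ls
python3 - <<'E'
from bench import *
import cv2,numpy as np
s=read_state();print(s)
a=camera("top");b=camera("side")
cv2.imwrite("pics/top0.png",a[:,:,::-1]);cv2.imwrite("pics/side0.png",b[:,:,::-1])
for n in("top","side","wrist"):print(n,get_calibration(n))
E
```

```text
pics
{'time': 0.0, 'joint_positions': array([-1.32359955,  0.33286322, -0.06473823,  1.46094744,  0.02165525,
        1.3498868 , -0.08845598]), 'joint_vel': array([ 0.00081721,  0.00079494,  0.0006777 ,  0.00186405,  0.00029782,
       -0.00012002,  0.00203859]), 'joint_torque': array([ 2.95637010e-04, -6.23259544e+01,  2.44741724e-02, -3.89895701e+01,
       -6.13688654e-02,  3.97255586e-02,  1.67104358e-04]), 'ee_pos': array([0.16648365, 0.60201872, 0.22175653]), 'eef_rot': array([ 1.34433395e-01,  9.90922382e-01, -7.02444871e-04, -4.15318782e-05]), 'ft_force': array([ 0.45801044,  0.25044764, -0.35538113]), 'torque': array([-0.0035107 ,  0.00707868, -0.02788537]), 'grip_force': 0.0, 'width': 0.08672457919512089}
top {'fx': 440.85337024739215, 'fy': 440.85337024739215, 'cx': 275.40616422491024, 'cy': 211.8609326237876, 'k1': -0.03316816587225963, 'R': array([[-0.00583272, -0.99997172, -0.00474677],
       [-0.9944115 ,  0.00630054, -0.10538532],
       [ 0.10541225,  0.00410556, -0.99442013]]), 't': array([0.01015136, 0.58618795, 1.18825928])}
side {'fx': 524.4495223933845, 'fy': 524.4495223933845, 'cx': 277.5998509915628, 'cy': 218.5792906076771, 'k1': 0.02646787322354927, 'R': array([[ 0.82115814, -0.57069973,  0.00106081],
       [-0.43970882, -0.63386304, -0.63629694],
       [ 0.3638069 ,  0.52203396, -0.7714435 ]]), 't': array([-0.47751422,  0.33017365,  1.31591985])}
wrist {'fx': 293.38637353608414, 'fy': 293.38637353608414, 'cx': 278.0142449801907, 'cy': 203.57129539692136, 'k1': -0.023512264468599723, 'mount': array([[ 6.96085078e-04, -9.60978344e-01, -2.76622736e-01,
         7.50665920e-02],
       [ 9.99999573e-01,  8.36849196e-04, -3.90818104e-04,
        -6.50535142e-04],
       [ 6.07059249e-04, -2.76622346e-01,  9.60978516e-01,
        -1.61111145e-01],
       [ 0.00000000e+00,  0.00000000e+00,  0.00000000e+00,
         1.00000000e+00]])}
```

View pics/top0.png

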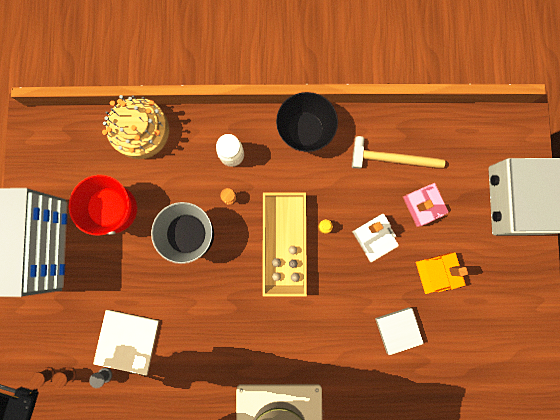

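View pics/side0.png

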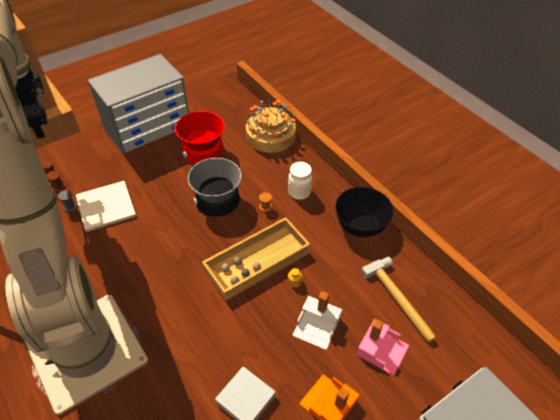

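Top view: the candidates for the scoop are silver at (376,238), pink at (426,204) and orange at (441,272). For the tumbler they are the grey bowl (182,233), red bowl (102,205) and black bowl (307,122). The tray is at (285,245) with five stones around (287,265). Bystanders are the spool (228,196), jar (230,150) and weight (326,226). I choose the silver scoop and the grey bowl on a foot, and check both in a crop.

```bash
cat > h.py <<'E'
from bench import *
import cv2,numpy as np
from scipy.spatial.transform import Rotation as Ro
def und(c,uv):
    K=np.array([[c['fx'],0,c['cx']],[0,c['fy'],c['cy']],[0,0,1.]])
    return cv2.undistortPoints(np.array(uv,float).reshape(-1,1,2),K,np.array([c['k1'],0,0,0,0.])).reshape(-1,2)
def pose(name,s=None):
    c=get_calibration(name)
    if name!='wrist': R=c['R'].T; o=-R@c['t']
    else:
        s=s or read_state(); T=np.eye(4);T[:3,:3]=Ro.from_quat(s['eef_rot']).as_matrix();T[:3,3]=s['ee_pos'];T=T@c['mount'];R=T[:3,:3];o=T[:3,3]
    return c,R,o
def ray(name,uv,z,s=None):
    c,R,o=pose(name,s); n=und(c,uv); d=np.c_[n,np.ones(len(n))]@R.T
    return o+d*((z-o[2])/d[:,2])[:,None]
def proj(name,X,s=None):
    c,R,o=pose(name,s); p=(np.array(X,float).reshape(-1,3)-o)@R; a=p[:,:2]/p[:,2:]
    r2=(a**2).sum(1,keepdims=True); a=a*(1+c['k1']*r2); return a*[c['fx'],c['fy']]+[c['cx'],c['cy']]
def shot(name,f,crop=None,k=1):
    s=read_state(); im=camera(name)[:,:,::-1].copy(); cv2.imwrite(f"pics/{f}_raw.png",im)
    if crop: x,y,w,h=crop; im=im[y:y+h,x:x+w]
    cv2.imwrite(f"pics/{f}.png",cv2.resize(im,None,fx=k,fy=k,interpolation=cv2.INTER_CUBIC)); return s
E
python3 - <<'E'
from h import *
im=cv2.imread('pics/top0.png'); c=im[170:310,145:475]
cv2.imwrite('pics/crop0.png',cv2.resize(c,None,fx=2.4,fy=2.4,interpolation=cv2.INTER_CUBIC))
hsv=cv2.cvtColor(im,cv2.COLOR_BGR2HSV)
# tray mask: yellow wood
m=cv2.inRange(hsv,(18,60,90),(32,255,255)); n,l,st,ce=cv2.connectedComponentsWithStats(m)
for i in range(1,n):
    if st[i,4]>80: print('yellow',st[i],ce[i])
    if 240<ce[i][0]<320 and st[i,4]>1000:
        r=cv2.minAreaRect(cv2.findContours((l==i).astype('u1'),0,1)[0][0]); b=cv2.boxPoints(r); print(b); P=ray('top',b,.044);print('tray rim',P.round(4),P.mean(0),np.linalg.norm(P-np.roll(P,1,0),axis=1))
m=cv2.inRange(hsv,(0,0,120),(180,50,255)); n,l,st,ce=cv2.connectedComponentsWithStats(m)
for i in range(1,n):
    if st[i,4]>150: print('white',st[i],ce[i])
print(ray('top',[[182,233]],.105),ray('top',[[375,228]],.108))
E
```

```text
yellow [ 102   97   58   61 1588] [129.03085642 125.96347607]
yellow [145 132  19  21 113] [153.95575221 142.90265487]
yellow [223 142  21  24 151] [235.62251656 156.7615894 ]
yellow [363 151  82  17 637] [404.11930926 158.61695447]
yellow [ 263  193   44  103 3212] [286.72789539 243.89009963]
[[263. 193.]
 [306. 193.]
 [306. 295.]
 [263. 295.]]
tray rim [[ 0.6372  0.0403  0.044 ]
 [ 0.6365 -0.0778  0.044 ]
 [ 0.3599 -0.0743  0.044 ]
 [ 0.3605  0.0412  0.044 ]] [ 0.49851117 -0.01766465  0.044     ] [0.27669979 0.11818424 0.27661362 0.11547024]
yellow [266 215   9  26 111] [269.87387387 227.24324324]
yellow [319 219  14  14 141] [324.97163121 225.96453901]
yellow [ 416  253   49   41 1205] [438.7560166  273.18091286]
yellow [103 345  49  30 748] [126.71791444 359.55481283]
yellow [ 236  384   86   36 1798] [287.12791991 401.76863181]
[[236. 384.]
 [321. 384.]
 [321. 419.]
 [236. 419.]]
tray rim [[ 0.1282  0.1133  0.044 ]
 [ 0.1271 -0.1112  0.044 ]
 [ 0.0374 -0.1099  0.044 ]
 [ 0.0384  0.1132  0.044 ]] [0.08278798 0.00135738 0.044     ] [0.08977507 0.22447899 0.08970633 0.22316786]
whi
[... 233 characters left out ...]
   0  189   27  107 2582] [ 11.62432223 239.8841983 ]
white [408 190  26  35 327] [419.75535168 206.81345566]
white [ 23 192   9 101 421] [ 27.12589074 241.19952494]
white [ 34 195   9  96 367] [ 37.85286104 243.02452316]
white [ 44 198   8  92 305] [ 47.55409836 244.00983607]
white [ 53 200   8  89 293] [ 56.77133106 242.06143345]
white [151 202  61  61 751] [192.9241012  228.92143808]
white [353 214  45  48 940] [375.60425532 238.67021277]
white [ 376  308   47   47 1377] [399.67538126 331.10965868]
white [  94  311   64   55 2068] [124.15087041 334.7688588 ]
white [237 389  73  28 844] [259.42890995 400.47748815]
[[0.52486314 0.24855774 0.105     ]] [[ 0.53454793 -0.2506108   0.108     ]]
```

View pics/crop0.png

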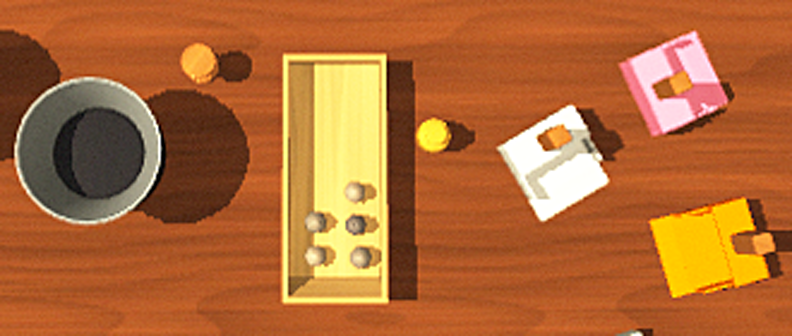

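Request:
carry_out:
  deltas:
    - {"hand": 87,"dp": [-0.85,-1,-0.16],"spin": -0.0858}
    - {"hand": 87,"dp": [-0.85,-1,-0.16],"spin": -0.0858}
    - {"hand": 87,"dp": [-0.85,-1,-0.16],"spin": -0.0858}
    - {"hand": 87,"dp": [-0.85,-1,-0.16],"spin": -0.0858}
    - {"hand": 87,"dp": [-0.85,-1,-0.16],"spin": -0.0858}
    - {"hand": 87,"dp": [-0.85,-1,-0.16],"spin": -0.0858}
    - {"hand": 87,"dp": [-0.85,-1,-0.16],"spin": -0.0858}
    - {"hand": 87,"dp": [-0.85,-1,-0.16],"spin": -0.0858}
    - {"hand": 87,"dp": [-0.85,-1,-0.16],"spin": -0.0858}

```text
time: 1.0
ee_pos: [0.3047, 0.3047, 0.2626]
eef_rot: [0.001, 1.0, 0.0, -0.0]
ft_force: [-0.2, 0.1, 0.1]
width: 0.087
grip_force: 0.0
```

Request:
carry_out:
  deltas:
    - {"hand": 87,"dp": [-0.76,-1,0],"spin": 0}
    - {"hand": 87,"dp": [-0.76,-1,0],"spin": 0}
    - {"hand": 87,"dp": [-0.76,-1,0],"spin": 0}
    - {"hand": 87,"dp": [-0.76,-1,0],"spin": 0}
    - {"hand": 87,"dp": [-0.76,-1,0],"spin": 0}
    - {"hand": 87,"dp": [-0.76,-1,0],"spin": 0}
    - {"hand": 87,"dp": [-0.76,-1,0],"spin": 0}
    - {"hand": 87,"dp": [-0.76,-1,0],"spin": 0}

```text
time: 1.8
ee_pos: [0.4956, 0.0539, 0.2619]
eef_rot: [0.001, 1.0, -0.001, -0.0]
ft_force: [-0.6, 0.6, 0.5]
width: 0.087
grip_force: 0.0
```

Request:
carry_out:
  deltas:
    - {"hand": 87,"dp": [0,-0.8,0],"spin": 0}
    - {"hand": 87,"dp": [0,-0.8,0],"spin": 0}
    - {"hand": 87,"dp": [0,-0.8,0],"spin": 0}
    - {"hand": 87,"dp": [0,-0.8,0],"spin": 0}
    - {"hand": 87,"dp": [0,-0.8,0],"spin": 0}
    - {"hand": 87,"dp": [0,-0.8,0],"spin": 0}

```text
time: 2.4
ee_pos: [0.4948, -0.144, 0.2621]
eef_rot: [-0.0, 1.0, 0.0, -0.0]
ft_force: [1.0, 0.5, 0.5]
width: 0.087
grip_force: 0.0
```

Run:
```python
from h import *
s=shot('wrist','w1'); print(s['ee_pos'],s['eef_rot'],s['joint_positions'].round(2)); np.save('w1.npy',np.r_[s['ee_pos'],s['eef_rot']])
```

```text
[ 0.49482299 -0.14398934  0.26212242] [-9.13981642e-05  9.99999905e-01  2.06897076e-04 -3.72555047e-04] [-0.49  0.06  0.72  1.72 -0.04  1.38  1.81]
```

View pics/w1.png

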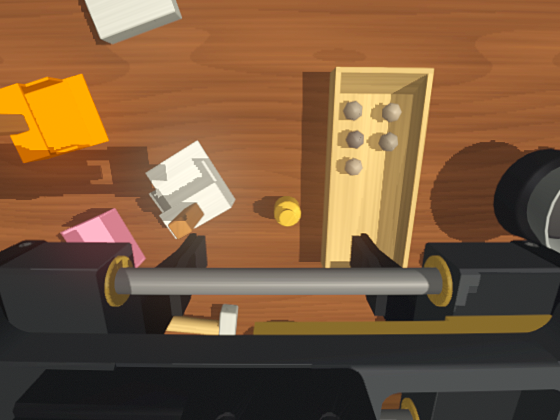

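Wrist view (+x down, +y right): the silver scoop is at about (190,188). Its lip edge runs (146,178)–(197,141), pointing toward the robot, and its handle top is near (185,220). The five stones are in the tray around (353–392, 110–167), and the weight stands at (288,212).

Run:
```python
from h import *
a=np.load('w1.npy');s={'ee_pos':a[:3],'eef_rot':a[3:]}
im=cv2.imread('pics/w1_raw.png');hsv=cv2.cvtColor(im,cv2.COLOR_BGR2HSV)
m=cv2.inRange(hsv,(0,0,90),(180,70,255)); m[:,:130]=0;m[:,250:]=0;m[:130]=0;m[245:]=0
c=max(cv2.findContours(m,0,1)[0],key=cv2.contourArea); print('poly',cv2.approxPolyDP(cv2.convexHull(c),4,True).reshape(-1,2).tolist())
c2=im[125:250,125:260]; cv2.imwrite('pics/c1.png',cv2.resize(c2,None,fx=5,fy=5*.95,interpolation=cv2.INTER_CUBIC))
# tray top rim corners & stones
for uv in([[335,68]],[[433,69]]): print('tray near corner',ray('wrist',uv,.044,s).round(4))
g=cv2.inRange(hsv,(0,0,30),(180,95,200));g[:,:330]=0;g[:90]=0;g[:,415:]=0;g[190:]=0
n,l,st,ce=cv2.connectedComponentsWithStats(g)
for i in range(1,n):
    if st[i,4]>100: print('stone',ce[i].round(1),st[i],ray('wrist',[ce[i]],.02,s).round(4))
print('lip corners',ray('wrist',[[146,178],[197,141]],.002,s).round(4),'handle',ray('wrist',[[185,222]],.108,s).round(4))
```

```text
poly [[198, 141], [234, 200], [226, 210], [175, 238], [149, 194], [146, 172]]
tray near corner [[ 0.36  -0.077  0.044]]
tray near corner [[0.3602 0.0411 0.044 ]]
stone [352.5 110.3] [344 101  18  19 246] [[ 0.4077 -0.047   0.02  ]]
stone [389.5 112.4] [382 103  17  19 188] [[0.41   0.0021 0.02  ]]
stone [355.1 139. ] [347 131  17  17 227] [[ 0.4446 -0.041   0.02  ]]
stone [388.1 141.6] [379 132  19  19 250] [[0.4479 0.0041 0.02  ]]
stone [351.3 166.6] [346 159  14  16 136] [[ 0.4821 -0.0435  0.02  ]]
lip corners [[ 0.5017 -0.3383  0.002 ]
 [ 0.4487 -0.2593  0.002 ]] handle [[ 0.5321 -0.251   0.108 ]]
```

View pics/c1.png

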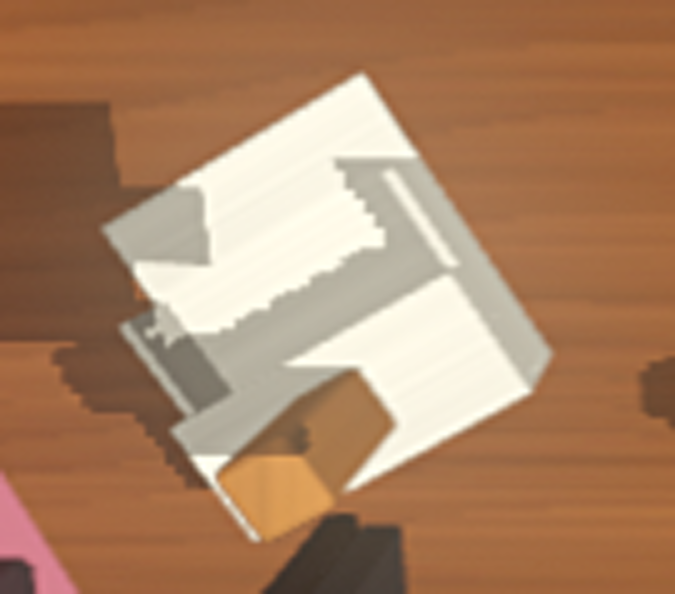

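Run:
```python
from h import *
a=np.load('w1.npy');s={'ee_pos':a[:3],'eef_rot':a[3:]}
L=ray('wrist',[[145.6,173.4],[197.6,140.4]],.002,s);print(L.round(4),np.linalg.norm(L[0]-L[1]))
m=L.mean(0);e=L[1]-L[0];e/=np.linalg.norm(e);x=np.array([-e[1],e[0],0]);x*=np.sign(-x[0]) 
print('mid',m,'xdir',x, np.degrees(np.arctan2(x[1],x[0])))
h=ray('wrist',[[180,227.7]],.108,s)[0];print('handle',h,'pred',m-.08*x, 'along',(h-m)@x,(h-m)@e)
# top cam handle top
print('top handle',ray('top',[[375.4,226.5]],.108))
# rear roof corners
B=ray('wrist',[[125+532/5,125+390/4.75],[125+258/5,125+542/4.75]],.042,s);print('rear',B,np.linalg.norm(B[0]-B[1]),(B-m)@x,(B-m)@e)
# bowl rim from top
im=cv2.imread('pics/top0.png');hsv=cv2.cvtColor(im,cv2.COLOR_BGR2HSV)
k=cv2.inRange(hsv,(0,0,60),(180,60,255));k[:,:140]=0;k[:,225:]=0;k[:195]=0;k[275:]=0
c=max(cv2.findContours(k,0,1)[0],key=cv2.contourArea);c=cv2.convexHull(c)
P=ray('top',c.reshape(-1,2),.105)[:,:2].astype('f4');(q,r)=cv2.minEnclosingCircle(P);print('bowl',q,r)
w=ray('wrist',[[288,210]],.045,s);print('weight',w)
```

```text
[[ 0.4949 -0.338   0.002 ]
 [ 0.4479 -0.2584  0.002 ]] 0.09246860150914502
mid [ 0.47142451 -0.29822893  0.002     ] xdir [-0.86106708 -0.50849138  0.        ] -149.43660682930226
handle [ 0.53905539 -0.25741819  0.108     ] pred [ 0.54030988 -0.25754962  0.002     ] along -0.07898663408622078 0.0007510619819023276
top handle [[ 0.5384213  -0.25175932  0.108     ]]
rear [[ 0.53410558 -0.20816117  0.042     ]
 [ 0.5811448  -0.28736922  0.042     ]] 0.09212275902236304 [-0.09977128 -0.0999986 ] [ 0.0456816  -0.04644088]
bowl (0.5271328091621399, 0.2501008212566376) 0.07953247427940369
weight [[ 0.53720936 -0.13139456  0.045     ]]
```

Request:
carry_out:
  deltas:
    - {"hand": 55,"dp": [-0.18,-0.453,0],"spin": -0.17}
    - {"hand": 55,"dp": [-0.18,-0.453,0],"spin": -0.17}
    - {"hand": 55,"dp": [-0.18,-0.453,0],"spin": -0.17}
    - {"hand": 55,"dp": [-0.18,-0.453,0],"spin": -0.17}
    - {"hand": 55,"dp": [-0.18,-0.453,0.2],"spin": -0.17}
    - {"hand": 55,"dp": [-0.18,-0.453,0.4],"spin": -0.17}
    - {"hand": 55,"dp": [-0.18,-0.453,0.5],"spin": -0.17}
    - {"hand": 55,"dp": [-0.18,-0.453,0.5],"spin": -0.17}
    - {"hand": 55,"dp": [-0.18,-0.453,0.5],"spin": -0.17}

```text
time: 3.35
ee_pos: [0.5406, -0.2568, 0.1382]
eef_rot: [-0.265, 0.964, 0.0, 0.0]
ft_force: [-0.0, -0.0, 0.6]
width: 0.0551
grip_force: 0.0
```

Run:
```python
from h import *
s=shot('wrist','w2',(180,150,200,200),3); p=s['ee_pos'];print(p,s['eef_rot'],s['joint_positions'].round(2))
h=np.array([.5397,-.2573,.108]); print('handle top should be',proj('wrist',[h],s), 'err',h-p)
```

```text
[ 0.54059889 -0.25682261  0.1381863 ] [-2.64910141e-01  9.64273044e-01  2.90192946e-04  1.70421639e-04] [ 0.    0.35  0.45  1.66 -0.17  1.17  2.6 ]
handle top should be [[279.52662286 230.81946124]] err [-0.00089889 -0.00047739 -0.0301863 ]
```

View pics/w2.png

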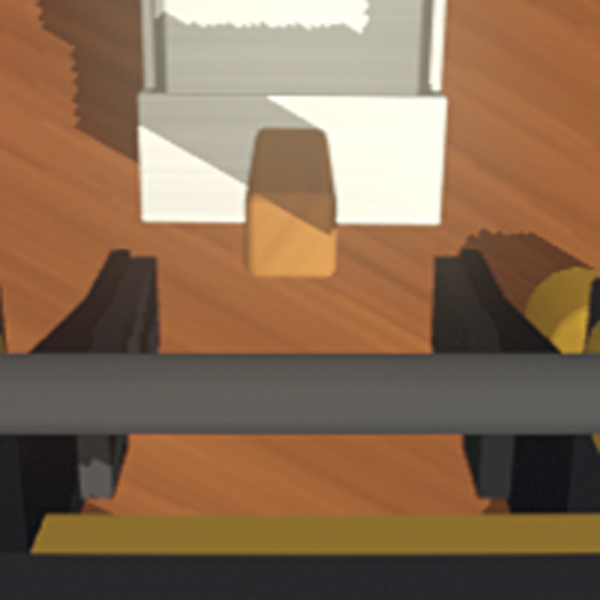

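Request:
carry_out:
  deltas:
    - {"hand": 55,"dp": [0,0,0.08],"spin": 0.015}
    - {"hand": 55,"dp": [0,0,0.16],"spin": 0.015}
    - {"hand": 55,"dp": [0,0,0.24],"spin": 0.015}
    - {"hand": 55,"dp": [0,0,0.293],"spin": 0.015}
    - {"hand": 55,"dp": [0,0,0.293],"spin": 0.015}
    - {"hand": 15,"dp": [0,0,0.293],"spin": 0.015}
    - {"hand": 15,"dp": [0,0,0.293],"spin": 0.015}
    - {"hand": 15,"dp": [0,0,0.293],"spin": 0.015}
    - {"hand": 15,"dp": [0,0,0.293],"spin": 0.015}
    - {"hand": 15,"dp": [0,0,0.293],"spin": 0.015}
  force: 50

```text
time: 4.4
ee_pos: [0.5398, -0.2585, 0.0646]
eef_rot: [-0.241, 0.971, -0.0, 0.0]
ft_force: [0.2, -0.0, 0.6]
width: 0.0228
grip_force: 0.0
```

Run:
```python
from h import *
s=read_state();print(s['ee_pos'],s['width'],s['grip_force'],s['joint_positions'].round(3),Ro.from_quat(s['eef_rot']).as_matrix()[:,0])
```

```text
[ 0.53977121 -0.25853356  0.06457973] 0.022763188572422557 0.0 [ 0.042  0.428  0.408  1.727 -0.194  1.026  2.575] [-8.83883096e-01 -4.67707728e-01 -3.91356852e-04]
```

Request:
carry_out:
  deltas:
    - {"hand": 15,"dp": [0,0,0],"spin": 0}
    - {"hand": 15,"dp": [0,0,0],"spin": 0}
    - {"hand": 15,"dp": [0,0,-0.08],"spin": 0}
    - {"hand": 15,"dp": [0,0,-0.2],"spin": 0}
    - {"hand": 15,"dp": [0,0,-0.32],"spin": 0}
    - {"hand": 15,"dp": [0,0,-0.44],"spin": 0.04}
    - {"hand": 15,"dp": [0,0,-0.48],"spin": 0.08}
    - {"hand": 15,"dp": [0,0,-0.48],"spin": 0.12}
    - {"hand": 15,"dp": [0,0,-0.48],"spin": 0.155}
    - {"hand": 15,"dp": [0,0,-0.48],"spin": 0.155}

```text
time: 5.4
ee_pos: [0.5394, -0.2583, 0.1839]
eef_rot: [0.001, 1.0, 0.0, -0.0]
ft_force: [-0.6, -0.7, -0.7]
width: 0.0216
grip_force: 49.7
```

Run:
```python
from h import *
s=shot('wrist','w3',(150,100,260,160),3);print(s['ee_pos'],s['width'],s['grip_force'],s['joint_positions'].round(3),Ro.from_quat(s['eef_rot']).as_matrix()[:,0])
```

```text
[ 0.5394125  -0.25831249  0.18394673] 0.021589128864964235 49.69420532695949 [-0.045  0.316  0.512  1.613 -0.161  1.255  2.065] [-9.99997950e-01  1.93740510e-03  5.88517364e-04]
```

View pics/w3.png

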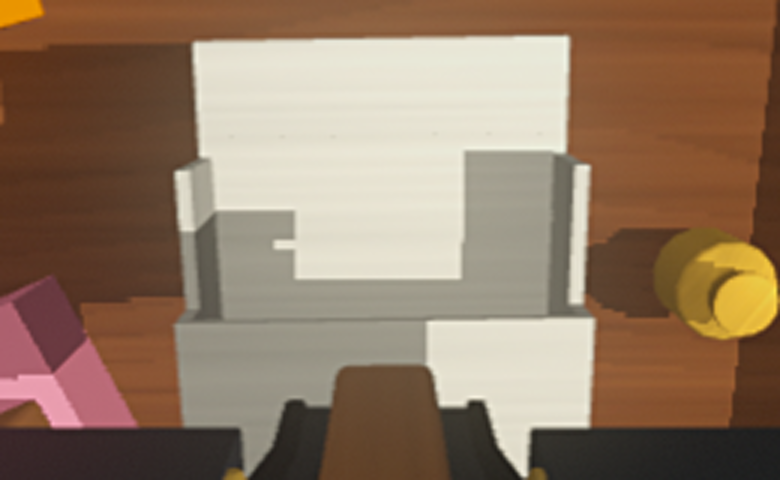

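Request:
carry_out:
  deltas:
    - {"hand": 15,"dp": [-0.03,0.06,0],"spin": 0}
    - {"hand": 15,"dp": [-0.06,0.2,0],"spin": 0}
    - {"hand": 15,"dp": [-0.1,0.36,0],"spin": 0}
    - {"hand": 15,"dp": [-0.14,0.52,0],"spin": 0}
    - {"hand": 15,"dp": [-0.18,0.68,0],"spin": 0}
    - {"hand": 15,"dp": [-0.21,0.84,0],"spin": 0}
    - {"hand": 15,"dp": [-0.224,0.92,0],"spin": 0}
    - {"hand": 15,"dp": [-0.224,0.953,0],"spin": 0}
    - {"hand": 15,"dp": [-0.224,0.953,0],"spin": 0}
    - {"hand": 15,"dp": [-0.224,0.953,0],"spin": 0}
  force: 60

```text
time: 6.45
ee_pos: [0.5955, -0.0218, 0.1843]
eef_rot: [0.001, 1.0, -0.0, -0.0]
ft_force: [0.1, -0.0, -1.1]
width: 0.0218
grip_force: 59.7
```

Run:
```python
from h import *
s=shot('wrist','w4');p=s['ee_pos'];print(p,s['width'],s['joint_positions'].round(3),Ro.from_quat(s['eef_rot']).as_matrix()[:,0])
im=cv2.imread('pics/w4_raw.png');hsv=cv2.cvtColor(im,cv2.COLOR_BGR2HSV)
m=cv2.inRange(hsv,(0,0,110),(180,60,255));m[:90]=0;m[230:]=0;m[:,:190]=0;m[:,370:]=0
c=max(cv2.findContours(m,0,1)[0],key=cv2.contourArea);q=cv2.approxPolyDP(cv2.convexHull(c),3,True).reshape(-1,2);print(q.tolist())
print('expected lip corners',proj('wrist',[p+[-.08,-.046,-.0645],p+[-.08,.046,-.0645]],s))
print('tray inner rims +x end corners, near',proj('wrist',[[.634,-.071,.044],[.36,-.077,.044],[.36,.041,.044]],s))
```

```text
[ 0.5954574  -0.02179753  0.18430495] 0.02184947864071164 [-0.361  0.298  0.391  1.614 -0.118  1.252  1.621] [-9.99999384e-01  1.10872627e-03  5.85055283e-05]
[[339, 112], [346, 155], [346, 229], [210, 229], [208, 157], [214, 114]]
expected lip corners [[216.86101726 112.79763985]
 [341.68599741 112.74838127]]
tray inner rims +x end corners, near [[234.0734377  227.3515297 ]
 [214.67150076 -73.46064677]
 [352.45683    -73.51330273]]
```

Request:
carry_out:
  deltas:
    - {"hand": 15,"dp": [0,0.012,0],"spin": 0}
    - {"hand": 15,"dp": [0,0.012,0.06],"spin": 0}
    - {"hand": 15,"dp": [0,0.012,0.16],"spin": 0}
    - {"hand": 15,"dp": [0,0.012,0.26],"spin": 0}
    - {"hand": 15,"dp": [0,0.012,0.34],"spin": 0}
    - {"hand": 15,"dp": [0,0.012,0.4],"spin": 0}
    - {"hand": 15,"dp": [0,0.012,0.425],"spin": 0}
    - {"hand": 15,"dp": [0,0.012,0.425],"spin": 0}
    - {"hand": 15,"dp": [0,0.012,0.425],"spin": 0}

```text
time: 7.4
ee_pos: [0.5962, -0.0174, 0.0787]
eef_rot: [0.0, 1.0, 0.0, 0.001]
ft_force: [-0.2, -0.1, -0.8]
width: 0.0213
grip_force: 59.7
```

Request:
carry_out:
  deltas:
    - {"hand": 15,"dp": [0,0,0.008],"spin": 0}
    - {"hand": 15,"dp": [0,0,0.016],"spin": 0}
    - {"hand": 15,"dp": [0,0,0.02],"spin": 0}
    - {"hand": 15,"dp": [0,0,0.02],"spin": 0}

```text
time: 7.8
ee_pos: [0.5956, -0.0172, 0.073]
eef_rot: [0.0, 1.0, 0.0, -0.0]
ft_force: [1.4, -0.2, -2.2]
width: 0.0218
grip_force: 59.7
```

Request:
carry_out:
  deltas:
    - {"hand": 15,"dp": [0,0,0.004],"spin": 0}
    - {"hand": 15,"dp": [0,0,0.004],"spin": 0}
    - {"hand": 15,"dp": [0,0,0.008],"spin": 0}
    - {"hand": 15,"dp": [0,0,0.008],"spin": 0}

```text
time: 8.2
ee_pos: [0.5962, -0.0172, 0.0725]
eef_rot: [0.0, 1.0, 0.0, 0.001]
ft_force: [-5.9, -0.1, 12.3]
width: 0.0215
grip_force: 59.7
```

Request:
carry_out:
  deltas:
    - {"hand": 15,"dp": [0,0,-0.003],"spin": 0}
    - {"hand": 15,"dp": [0.02,0,-0.003],"spin": 0}
    - {"hand": 15,"dp": [0.05,0,-0.003],"spin": 0}
    - {"hand": 15,"dp": [0.08,0,-0.003],"spin": 0}
    - {"hand": 15,"dp": [0.11,0,-0.003],"spin": 0}
    - {"hand": 15,"dp": [0.14,0,-0.003],"spin": 0}
    - {"hand": 15,"dp": [0.17,0,-0.003],"spin": 0}
    - {"hand": 15,"dp": [0.2,0,-0.003],"spin": 0}
    - {"hand": 15,"dp": [0.23,0,-0.003],"spin": 0}
    - {"hand": 15,"dp": [0.26,0,-0.003],"spin": 0}
    - {"hand": 15,"dp": [0.3,0,-0.003],"spin": 0}

```text
time: 9.3
ee_pos: [0.5213, -0.0172, 0.0725]
eef_rot: [0.0, 1.0, 0.0, 0.001]
ft_force: [3.1, 0.2, 7.5]
width: 0.0216
grip_force: 59.7
```

Run:
```python
from h import *
s=shot('wrist','w5',(180,40,200,200),3);print(s['ee_pos'],s['ft_force'],s['width'],s['joint_positions'].round(2))
```

```text
[ 0.52130162 -0.01721108  0.07253298] [3.08752986 0.18682467 7.4952935 ] 0.02155562515768392 [-0.38  0.25  0.37  1.92 -0.11  0.98  1.61]
```

View pics/w5.png

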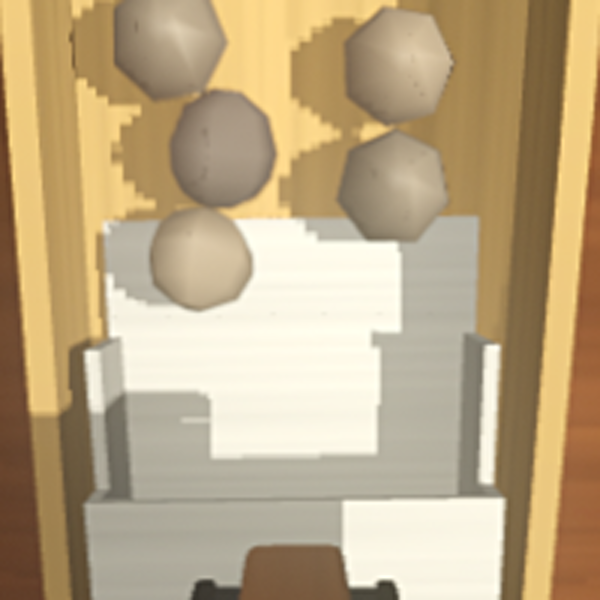

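Wrist view: the pan is flat in the tray. One stone is on the lip at crop (200,258), a second is just at it (392,185), and the other three are ahead. All lie between the side walls, so I keep pushing to the slope.

Request:
carry_out:
  deltas:
    - {"hand": 15,"dp": [0.02,0,0],"spin": 0}
    - {"hand": 15,"dp": [0.05,0,0],"spin": 0}
    - {"hand": 15,"dp": [0.08,0,0],"spin": 0}
    - {"hand": 15,"dp": [0.11,0,0],"spin": 0}
    - {"hand": 15,"dp": [0.14,0,0],"spin": 0}
    - {"hand": 15,"dp": [0.16,0,0],"spin": 0}
    - {"hand": 15,"dp": [0.18,0,0],"spin": 0}
    - {"hand": 15,"dp": [0.2,0,0],"spin": 0}
    - {"hand": 15,"dp": [0.212,0,0],"spin": 0}
    - {"hand": 15,"dp": [0.212,0,0],"spin": 0}

```text
time: 10.35
ee_pos: [0.468, -0.0171, 0.0725]
eef_rot: [0.0, 1.0, 0.0, 0.001]
ft_force: [1.7, -0.1, 8.0]
width: 0.0217
grip_force: 59.7
```

```bash
cat >> h.py <<'E'
def stones(f,roi=(60,0,360,190)):
    # grey-brown stones in wrist view -> tool-relative position ahead of handle(mm), lateral(mm), at pan-floor+12mm
    s=shot('wrist',f);p=s['ee_pos'];im=cv2.imread(f'pics/{f}_raw.png');hsv=cv2.cvtColor(im,cv2.COLOR_BGR2HSV).astype(int)
    lab=cv2.cvtColor(im,cv2.COLOR_BGR2LAB).astype(int)
    m=((lab[:,:,2]>131)&(lab[:,:,2]<147)&(hsv[:,:,2]>60)&(hsv[:,:,2]<235)).astype('u1')
    m[roi[3]:]=0;m[:,:205]=0;m[:,350:]=0
    m=cv2.morphologyEx(m,cv2.MORPH_OPEN,np.ones((7,7),'u1'));n,l,st,ce=cv2.connectedComponentsWithStats(m)
    print(p.round(4),s['ft_force'].round(1),s['width'].round(4),s['grip_force'])
    for i in range(1,n):
        if st[i,4]>150:
            q=ray('wrist',[ce[i]],p[2]-.050,s)[0]-p; print('blob',st[i].tolist(),ce[i].round(0),'ahead of lip',((-q[0]-.08)*1000).round(1),'lat',(q[1]*1000).round(1))
    return s
E
python3 - <<'E'
from h import *
stones('w6')
E
```

```text
Traceback (most recent call last):
  File "h.py", line 30, in stones
    print(p.round(4),s['ft_force'].round(1),s['width'].round(4),s['grip_force'])
                                            ^^^^^^^^^^^^^^^^
AttributeError: 'float' object has no attribute 'round'
```

```bash
sed -i "s/s\['width'\].round(4)/round(s['width'],4)/" h.py
python3 - <<'E'
from h import *
stones('w6')
E
```

```text
[ 0.468  -0.0171  0.0725] [ 0.8 -0.1  7.6] 0.0217 59.676216216757894
blob [214, 101, 128, 89, 6707] [282. 142.] ahead of lip -20.3 lat 2.2
blob [210, 154, 40, 36, 855] [228. 177.] ahead of lip -45.6 lat -37.7
```

Run:
```python
from h import *
im=cv2.imread('pics/w5_raw.png');lab=cv2.cvtColor(im,cv2.COLOR_BGR2LAB);hsv=cv2.cvtColor(im,cv2.COLOR_BGR2HSV)
for n,(x,y) in dict(st=(247,126),st2=(254,89),st3=(310,102),st4=(313,62),shad=(233,187),shad2=(325,185),lit=(267,160),bridge=(225,220),wood=(215,70),wside=(365,130),edge=(212,150)).items(): 
    a=lab[y-1:y+2,x-1:x+2].reshape(-1,3).mean(0).round();b=hsv[y,x];print(n,a,b)
```

```text
st [204. 130. 146.] [ 19  59 215]
st2 [166. 131. 141.] [ 17  53 172]
st3 [175. 129. 144.] [ 19  59 181]
st4 [189. 130. 147.] [ 18  66 201]
shad [184. 127. 136.] [ 21  29 183]
shad2 [186. 127. 137.] [ 24  29 184]
lit [250. 126. 137.] [ 26  20 252]
bridge [174. 126. 136.] [ 23  27 171]
wood [153. 134. 162.] [ 19 134 170]
wside [213. 132. 169.] [ 20 117 241]
edge [211. 131. 169.] [ 20 114 246]
```

Saturation separates the stones: stones about 59, pan under 30, wood over 110.

```bash
python3 - <<'E'
import re
t=open('h.py').read()
t=re.sub(r"    m=\(\(lab.*\n","    m=((hsv[:,:,1]>40)&(hsv[:,:,1]<90)&(hsv[:,:,2]>50)).astype('u1')\n",t)
t=t.replace("    m=cv2.morph","    d=cv2.distanceTransform(m,cv2.DIST_L2,5);m=(d>6.5).astype('u1')\n    #m=cv2.morph").replace("'u1'));n,l,st","'u1'))\n    n,l,st").replace(">150:",">12:")
open('h.py','w').write(t)
E
python3 - <<'E'
from h import *
stones('w6')
E
```

```text
[ 0.468  -0.0171  0.0725] [0.2 0.1 9.2] 0.0214 59.676538445055485
blob [219, 107, 23, 25, 425] [230. 119.] ahead of lip -4.4 lat -33.8
blob [267, 107, 22, 23, 382] [277. 118.] ahead of lip -3.9 lat -1.3
blob [303, 110, 23, 22, 378] [315. 120.] ahead of lip -5.4 lat 24.5
blob [245, 136, 22, 21, 336] [255. 146.] ahead of lip -23.3 lat -17.3
blob [293, 160, 22, 21, 347] [303. 170.] ahead of lip -39.9 lat 17.4
```

Request:
carry_out:
  deltas:
    - {"hand": 15,"dp": [0.008,0,0],"spin": 0}
    - {"hand": 15,"dp": [0.016,0,0],"spin": 0}
    - {"hand": 15,"dp": [0.02,0,0],"spin": 0}
    - {"hand": 15,"dp": [0.02,0,-0.008],"spin": 0}
    - {"hand": 15,"dp": [0.02,0,-0.02],"spin": 0}
    - {"hand": 15,"dp": [0.02,0,-0.03],"spin": 0}
    - {"hand": 15,"dp": [0.012,0,-0.03],"spin": 0}
    - {"hand": 15,"dp": [-0.004,0,-0.03],"spin": 0}
    - {"hand": 15,"dp": [-0.024,0,-0.03],"spin": 0}
    - {"hand": 15,"dp": [-0.048,0,-0.03],"spin": 0}
    - {"hand": 15,"dp": [-0.072,0,-0.03],"spin": 0}
    - {"hand": 15,"dp": [-0.092,0,-0.03],"spin": 0}
    - {"hand": 15,"dp": [-0.104,0,-0.03],"spin": 0}
    - {"hand": 15,"dp": [-0.108,0,-0.03],"spin": 0}

```text
time: 11.9
ee_pos: [0.495, -0.0173, 0.0792]
eef_rot: [0.0, 1.0, -0.0, -0.0]
ft_force: [0.1, -0.1, -2.1]
width: 0.0217
grip_force: 59.7
```

Run:
```python
from h import *
stones('w7')
```

```text
[ 0.495  -0.0173  0.0792] [ 0.1 -0.1 -2.1] 0.0217 59.73346780054271
blob [282, 69, 23, 25, 443] [292.  81.] ahead of lip 19.9 lat 8.7
blob [227, 108, 23, 24, 401] [239. 119.] ahead of lip -4.8 lat -28.1
blob [303, 129, 22, 22, 362] [314. 139.] ahead of lip -18.2 lat 24.4
blob [250, 149, 21, 20, 316] [260. 158.] ahead of lip -31.6 lat -13.5
blob [301, 168, 21, 16, 284] [311. 176.] ahead of lip -44.8 lat 23.1
```

Request:
carry_out:
  deltas:
    - {"hand": 15,"dp": [-0.006,0,0],"spin": 0}
    - {"hand": 15,"dp": [-0.02,0,0],"spin": 0}
    - {"hand": 15,"dp": [-0.042,0,0],"spin": 0}
    - {"hand": 15,"dp": [-0.072,0,0],"spin": 0}
    - {"hand": 15,"dp": [-0.108,0,0],"spin": 0}
    - {"hand": 15,"dp": [-0.148,0,0],"spin": 0}
    - {"hand": 15,"dp": [-0.188,0,0],"spin": 0}
    - {"hand": 15,"dp": [-0.224,0,0],"spin": 0}
    - {"hand": 15,"dp": [-0.256,0,0],"spin": 0}
    - {"hand": 15,"dp": [-0.284,0,0],"spin": 0}
    - {"hand": 15,"dp": [-0.308,0,0],"spin": 0}
    - {"hand": 15,"dp": [-0.324,0,0],"spin": 0}
    - {"hand": 15,"dp": [-0.33,0,0],"spin": 0}
    - {"hand": 15,"dp": [-0.33,0,0],"spin": 0}
    - {"hand": 15,"dp": [-0.15,0,0],"spin": 0}
    - {"hand": 15,"dp": [-0.08,0,0],"spin": 0}
    - {"hand": 15,"dp": [-0.05,0,0],"spin": 0}
    - {"hand": 15,"dp": [-0.04,0,0],"spin": 0}
    - {"hand": 15,"dp": [-0.04,0,0],"spin": 0}

```text
time: 13.85
ee_pos: [0.5054, -0.0171, 0.0797]
eef_rot: [0.0, 1.0, 0.0, 0.001]
ft_force: [-0.4, -0.9, -1.8]
width: 0.0216
grip_force: 59.7
```

Run:
```python
from h import *
stones('w8')
```

```text
[ 0.5054 -0.0171  0.0797] [-0.4 -0.9 -1.8] 0.0216 59.73383981734514
blob [231, 52, 24, 25, 433] [243.  64.] ahead of lip 30.8 lat -24.3
blob [291, 58, 23, 27, 461] [301.  71.] ahead of lip 26.2 lat 14.5
blob [307, 94, 23, 22, 369] [318. 105.] ahead of lip 4.9 lat 26.4
blob [243, 166, 21, 18, 283] [253. 175.] ahead of lip -43.7 lat -19.0
blob [298, 168, 21, 16, 274] [308. 176.] ahead of lip -44.9 lat 20.8
```

Request:
carry_out:
  deltas:
    - {"hand": 15,"dp": [-0.01,0,0],"spin": 0}
    - {"hand": 15,"dp": [-0.03,0,0],"spin": 0}
    - {"hand": 15,"dp": [-0.06,0,0],"spin": 0}
    - {"hand": 15,"dp": [-0.09,0,0],"spin": 0}
    - {"hand": 15,"dp": [-0.11,0,0],"spin": 0}
    - {"hand": 15,"dp": [-0.12,0,0.01],"spin": 0}
    - {"hand": 15,"dp": [-0.12,0,0.02],"spin": 0}
    - {"hand": 15,"dp": [-0.12,0,0.032],"spin": 0}
    - {"hand": 15,"dp": [-0.12,0,0.034],"spin": 0}
    - {"hand": 15,"dp": [-0.12,0,0.034],"spin": 0}

```text
time: 14.9
ee_pos: [0.5351, -0.0173, 0.0724]
eef_rot: [0.0, 1.0, 0.0, 0.001]
ft_force: [-5.9, 0.8, 18.0]
width: 0.0217
grip_force: 59.8
```

Run:
```python
from h import *
stones('w9')
```

```text
[ 0.5351 -0.0173  0.0724] [-5.9  0.8 18. ] 0.0217 59.827878791838884
blob [226, 0, 26, 34, 615] [239.  17.] ahead of lip 58.4 lat -26.0
blob [292, 0, 25, 36, 630] [304.  19.] ahead of lip 57.4 lat 15.6
blob [332, 17, 12, 28, 271] [338.  31.] ahead of lip 50.1 lat 37.9
blob [241, 167, 21, 17, 275] [251. 176.] ahead of lip -44.3 lat -20.5
blob [296, 169, 21, 15, 250] [306. 177.] ahead of lip -45.4 lat 19.3
```

Request:
carry_out:
  deltas:
    - {"hand": 15,"dp": [0.01,0,-0.004],"spin": 0}
    - {"hand": 15,"dp": [0.04,0,-0.004],"spin": 0}
    - {"hand": 15,"dp": [0.08,0,-0.004],"spin": 0}
    - {"hand": 15,"dp": [0.12,0,-0.004],"spin": 0}
    - {"hand": 15,"dp": [0.16,0,-0.004],"spin": 0}
    - {"hand": 15,"dp": [0.2,0,-0.004],"spin": 0}
    - {"hand": 15,"dp": [0.23,0,-0.004],"spin": 0}
    - {"hand": 15,"dp": [0.25,0,-0.004],"spin": 0}
    - {"hand": 15,"dp": [0.27,0,-0.004],"spin": 0}
    - {"hand": 15,"dp": [0.28,0,-0.004],"spin": 0}
    - {"hand": 15,"dp": [0.288,0,-0.004],"spin": 0}
    - {"hand": 15,"dp": [0.294,0,-0.004],"spin": 0}
    - {"hand": 15,"dp": [0.294,0,-0.004],"spin": 0}

```text
time: 16.25
ee_pos: [0.4644, -0.0174, 0.0734]
eef_rot: [0.0, 1.0, 0.0, 0.004]
ft_force: [10.2, -2.6, 1.1]
width: 0.022
grip_force: 59.9
```

Run:
```python
from h import *
stones('w10')
```

```text
[ 0.4644 -0.0174  0.0734] [10.2 -2.6  1.1] 0.022 59.86565952189267
blob [290, 111, 21, 24, 290] [298. 121.] ahead of lip -6.6 lat 13.1
blob [229, 112, 24, 23, 402] [241. 123.] ahead of lip -7.4 lat -26.5
blob [325, 113, 19, 22, 329] [335. 123.] ahead of lip -7.9 lat 38.8
blob [289, 165, 21, 19, 321] [299. 174.] ahead of lip -43.6 lat 14.7
blob [244, 168, 21, 16, 261] [254. 176.] ahead of lip -45.1 lat -18.4
```

Request:
carry_out:
  deltas:
    - {"hand": 15,"dp": [0,0,-0.004],"spin": 0}
    - {"hand": 15,"dp": [0,0,-0.012],"spin": 0}
    - {"hand": 15,"dp": [0,0,-0.024],"spin": 0}
    - {"hand": 15,"dp": [0,0,-0.038],"spin": 0}
    - {"hand": 15,"dp": [0,0,-0.054],"spin": 0}
    - {"hand": 15,"dp": [0,0,-0.07],"spin": 0}
    - {"hand": 15,"dp": [0,0,-0.086],"spin": 0}
    - {"hand": 15,"dp": [0,0,-0.1],"spin": 0}
    - {"hand": 15,"dp": [0,0,-0.11],"spin": 0}
    - {"hand": 15,"dp": [0,0,-0.116],"spin": 0}
    - {"hand": 15,"dp": [0,0,-0.12],"spin": 0}
    - {"hand": 15,"dp": [0,0,-0.12],"spin": 0}

```text
time: 17.5
ee_pos: [0.4612, -0.0172, 0.1018]
eef_rot: [0.0, 1.0, 0.0, 0.0]
ft_force: [0.4, 0.7, -3.1]
width: 0.0215
grip_force: 59.9
```

Run:
```python
from h import *
stones('w11')
```

```text
[ 0.4612 -0.0172  0.1018] [ 0.4  0.7 -3.1] 0.0215 59.85608090646565
blob [219, 101, 24, 24, 427] [231. 113.] ahead of lip -0.4 lat -33.6
blob [267, 108, 22, 25, 193] [278. 119.] ahead of lip -4.6 lat -0.8
blob [326, 108, 18, 23, 318] [336. 119.] ahead of lip -4.4 lat 39.2
blob [284, 164, 21, 20, 328] [294. 174.] ahead of lip -42.7 lat 10.8
blob [244, 168, 18, 16, 142] [251. 176.] ahead of lip -44.6 lat -20.9
```

Request:
carry_out:
  deltas:
    - {"hand": 15,"dp": [-0.008,0,0],"spin": 0}
    - {"hand": 15,"dp": [-0.024,0,0],"spin": 0}
    - {"hand": 15,"dp": [-0.056,0,0],"spin": 0}
    - {"hand": 15,"dp": [-0.104,0,0],"spin": 0}
    - {"hand": 15,"dp": [-0.168,0,0],"spin": 0}
    - {"hand": 15,"dp": [-0.248,0,0],"spin": 0}
    - {"hand": 15,"dp": [-0.344,0,0],"spin": 0}
    - {"hand": 15,"dp": [-0.456,0,0],"spin": 0}
    - {"hand": 15,"dp": [-0.356,0,0],"spin": 0}
    - {"hand": 15,"dp": [-0.268,0,0],"spin": 0}
    - {"hand": 15,"dp": [-0.192,0,0],"spin": 0}
    - {"hand": 15,"dp": [-0.128,0,0],"spin": 0}
    - {"hand": 15,"dp": [-0.08,0,0],"spin": 0}
    - {"hand": 15,"dp": [-0.048,0,0],"spin": 0}
    - {"hand": 15,"dp": [-0.032,0,0],"spin": 0}
    - {"hand": 15,"dp": [-0.024,0,0],"spin": 0}
    - {"hand": 15,"dp": [-0.024,0,0],"spin": 0}

```text
time: 19.25
ee_pos: [0.4675, -0.0172, 0.1019]
eef_rot: [0.0, 1.0, 0.0, 0.0]
ft_force: [0.5, 0.5, -1.5]
width: 0.0215
grip_force: 59.9
```

Run:
```python
from h import *
stones('w12')
```

```text
[ 0.4675 -0.0172  0.1019] [ 0.5  0.5 -1.5] 0.0215 59.855612525716424
```

Run:
```python
from h import *
im=cv2.imread('pics/w12_raw.png');t=camera('top')[:,:,::-1];sd=camera('side')[:,:,::-1]
a=cv2.resize(im[20:240,170:390],(440,440));b=cv2.resize(t[180:310,240:330],(305,440),interpolation=cv2.INTER_CUBIC)
cv2.imwrite('pics/m1.png',np.hstack([a,b]))
```

```text
(no output)
```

View pics/m1.png

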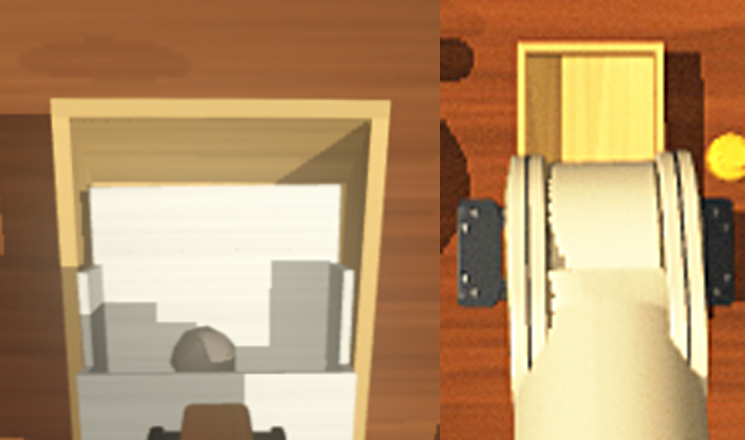

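Left: the pan is over the tray, one stone is visible at (203,350) at the bridge's front edge, and the lip area is empty. The arm hides the pan in the top view. I back up gently to see whether the rest are under the bridge or in the tray.

Request:
carry_out:
  deltas:
    - {"hand": 15,"dp": [-0.008,0,0],"spin": 0}
    - {"hand": 15,"dp": [-0.024,0,0],"spin": 0}
    - {"hand": 15,"dp": [-0.056,0,0],"spin": 0}
    - {"hand": 15,"dp": [-0.104,0,0],"spin": 0}
    - {"hand": 15,"dp": [-0.168,0,0],"spin": 0}
    - {"hand": 15,"dp": [-0.248,0,0],"spin": 0}
    - {"hand": 15,"dp": [-0.328,0,0],"spin": 0}
    - {"hand": 15,"dp": [-0.4,0,0],"spin": 0}
    - {"hand": 15,"dp": [-0.44,0,0],"spin": 0}
    - {"hand": 15,"dp": [-0.44,0,0],"spin": 0}

```text
time: 20.4
ee_pos: [0.5783, -0.0172, 0.1013]
eef_rot: [0.0, 1.0, -0.0, -0.0]
ft_force: [-0.4, -0.1, -2.0]
width: 0.0217
grip_force: 59.9
```

Run:
```python
from h import *
f=[]
for i in range(4): camera('side'); f.append(read_state()['ft_force'][2])
print('fz',np.mean(f),f)
s=stones('w13',(60,0,360,240))
im=cv2.imread('pics/w13_raw.png');hsv=cv2.cvtColor(im,cv2.COLOR_BGR2HSV).astype(int)
m=((hsv[:,:,1]>40)&(hsv[:,:,1]<90)&(hsv[:,:,2]>50)).astype('u1');m[:,:190]=0;m[:,370:]=0;m[250:]=0
n,l,st,ce=cv2.connectedComponentsWithStats(m)
for i in range(1,n):
    if st[i,4]>60: print(st[i].tolist(),ray('wrist',[ce[i]],.02,s).round(3))
```

```text
fz -2.317190914702107 [np.float64(-2.0775115846678562), np.float64(-3.4128408951721765), np.float64(-1.902313101722569), np.float64(-1.876098077245827)]
[ 0.5765 -0.0173  0.1017] [-0.1  0.5 -1.9] 0.0216 59.85561185516417
blob [309, 5, 16, 24, 273] [317.  16.] ahead of lip 59.3 lat 23.9
blob [263, 190, 19, 10, 153] [272. 195.] ahead of lip -59.0 lat -5.4
[301, 0, 30, 35, 830] [[0.428 0.01  0.02 ]]
[216, 173, 7, 21, 97] [[ 0.553 -0.068  0.02 ]]
[255, 183, 33, 23, 607] [[ 0.564 -0.023  0.02 ]]
[327, 205, 31, 45, 223] [[0.607 0.039 0.02 ]]
[245, 233, 16, 17, 102] [[ 0.605 -0.041  0.02 ]]
[296, 233, 20, 17, 236] [[0.607 0.006 0.02 ]]
```

Request:
carry_out:
  deltas:
    - {"hand": 15,"dp": [0,0,-0.02],"spin": 0}
    - {"hand": 15,"dp": [0,0,-0.06],"spin": 0}
    - {"hand": 15,"dp": [0,0,-0.12],"spin": 0}
    - {"hand": 15,"dp": [0,0,-0.2],"spin": 0}
    - {"hand": 15,"dp": [0,0,-0.28],"spin": 0}
    - {"hand": 15,"dp": [0,0,-0.36],"spin": 0}
    - {"hand": 15,"dp": [0,0,-0.42],"spin": 0}
    - {"hand": 15,"dp": [0,0,-0.46],"spin": 0}
    - {"hand": 15,"dp": [0,0,-0.48],"spin": 0}
    - {"hand": 15,"dp": [0,0,-0.48],"spin": 0}

```text
time: 21.65
ee_pos: [0.5773, -0.0172, 0.2222]
eef_rot: [0.0, 1.0, 0.0, 0.0]
ft_force: [0.0, 0.1, -3.0]
width: 0.0217
grip_force: 59.9
```

```bash
cat >> h.py <<'E'
def blobs(f,z,A=60):
    s=shot('wrist',f);im=cv2.imread(f'pics/{f}_raw.png');hsv=cv2.cvtColor(im,cv2.COLOR_BGR2HSV).astype(int)
    m=((hsv[:,:,1]>40)&(hsv[:,:,1]<90)&(hsv[:,:,2]>50)).astype('u1');m[250:]=0
    n,l,st,ce=cv2.connectedComponentsWithStats(m); print(s['ee_pos'].round(4),s['ft_force'].round(1))
    for i in range(1,n):
        if st[i,4]>A: print(st[i].tolist(),ce[i].round(0),ray('wrist',[ce[i]],z,s).round(3))
    return s
E
python3 - <<'E'
from h import *
blobs('w14',.02,100)
f=[]
for i in range(6): camera('side'); f.append(read_state()['ft_force'][2])
print('fz',np.mean(f),np.std(f))
E
```

```text
[ 0.5773 -0.0172  0.2222] [ 0.   0.1 -3. ]
[245, 12, 22, 25, 412] [256.  24.] [[ 0.4   -0.043  0.02 ]]
[294, 40, 19, 23, 327] [303.  51.] [[0.428 0.01  0.02 ]]
[255, 183, 33, 23, 596] [271. 196.] [[ 0.596 -0.027  0.02 ]]
[0, 215, 11, 18, 118] [  3. 224.] [[ 0.635 -0.387  0.02 ]]
[245, 233, 16, 17, 139] [252. 240.] [[ 0.658 -0.053  0.02 ]]
[296, 233, 20, 17, 237] [305. 242.] [[0.66  0.019 0.02 ]]
[327, 238, 22, 12, 111] [336. 245.] [[0.665 0.06  0.02 ]]
fz -2.2309491240060595 0.37275533605097527
```

Request:
carry_out:
  deltas:
    - {"hand": 15,"dp": [0,0.02,0],"spin": 0}
    - {"hand": 15,"dp": [-0.005,0.06,0],"spin": 0}
    - {"hand": 15,"dp": [-0.01,0.12,0],"spin": 0}
    - {"hand": 15,"dp": [-0.015,0.2,0],"spin": 0}
    - {"hand": 15,"dp": [-0.02,0.3,0],"spin": 0}
    - {"hand": 15,"dp": [-0.03,0.42,0],"spin": 0}
    - {"hand": 15,"dp": [-0.04,0.54,0],"spin": 0}
    - {"hand": 15,"dp": [-0.05,0.64,0],"spin": 0}
    - {"hand": 15,"dp": [-0.06,0.74,0],"spin": 0}
    - {"hand": 15,"dp": [-0.065,0.82,0],"spin": 0}
    - {"hand": 15,"dp": [-0.07,0.88,0],"spin": 0}
    - {"hand": 15,"dp": [-0.07,0.94,0],"spin": 0}
    - {"hand": 15,"dp": [-0.07,0.98,0],"spin": 0}
    - {"hand": 15,"dp": [-0.07,1.0,0],"spin": 0}
    - {"hand": 15,"dp": [-0.07,1.0,0],"spin": 0}

```text
time: 23.5
ee_pos: [0.5947, 0.2331, 0.2217]
eef_rot: [-0.0, 1.0, 0.0, -0.0]
ft_force: [0.3, 0.2, -1.7]
width: 0.0219
grip_force: 59.9
```

Request:
carry_out:
  deltas:
    - {"hand": 15,"dp": [0,0.03,0.01],"spin": 0}
    - {"hand": 15,"dp": [0,0.06,0.04],"spin": 0}
    - {"hand": 15,"dp": [0,0.074,0.08],"spin": 0}
    - {"hand": 15,"dp": [0,0.076,0.12],"spin": 0}
    - {"hand": 15,"dp": [0,0.076,0.15],"spin": 0}
    - {"hand": 15,"dp": [0,0.076,0.16],"spin": 0}
    - {"hand": 15,"dp": [0,0.076,0.16],"spin": 0}

```text
time: 24.2
ee_pos: [0.5946, 0.2513, 0.1813]
eef_rot: [0.0, 1.0, -0.0, -0.0]
ft_force: [-0.0, 0.1, -2.4]
width: 0.0218
grip_force: 59.9
```

Run:
```python
from h import *
s=blobs('w15',.13,60);print(s['joint_positions'].round(2))
im=cv2.imread('pics/w15_raw.png');p=s['ee_pos']
print('expected rim -x,-y,+y',proj('wrist',[[.449,.25,.105],[.527,.172,.105],[.527,.328,.105]],s))
hsv=cv2.cvtColor(im,cv2.COLOR_BGR2HSV);print('expected lip',proj('wrist',[p+[-.08,-.048,-.064],p+[-.08,.044,-.064]],s))
m=cv2.inRange(hsv,(0,0,150),(180,45,255));m[:60]=0;m[230:]=0;m[:,:190]=0;m[:,370:]=0
c=max(cv2.findContours(m,0,1)[0],key=cv2.contourArea);print(cv2.approxPolyDP(cv2.convexHull(c),3,True).reshape(-1,2).tolist())
```

```text
[0.5946 0.2513 0.1813] [-0.   0.1 -2.4]
[23, 13, 24, 27, 477] [35. 27.] [[0.459 0.091 0.13 ]]
[181, 151, 32, 62, 65] [197. 182.] [[0.564 0.191 0.13 ]]
[269, 176, 33, 30, 806] [285. 191.] [[0.571 0.255 0.13 ]]
[244, 233, 15, 17, 146] [251. 241.] [[0.611 0.229 0.13 ]]
[296, 234, 20, 16, 237] [305. 242.] [[0.612 0.272 0.13 ]]
[327, 239, 25, 11, 86] [335. 245.] [[0.614 0.295 0.13 ]]
[140, 240, 88, 10, 531] [186. 246.] [[0.615 0.178 0.13 ]]
[-0.68  0.4   0.27  1.47 -0.11  1.28  1.18]
expected rim -x,-y,+y [[277.55349488  18.16395239]
 [178.6842737  129.68192145]
 [376.58188182 129.68426789]]
expected lip [[214.05467107 112.82405506]
 [339.12171254 112.81088183]]
[[340, 113], [348, 207], [346, 229], [210, 228], [208, 157], [214, 113]]
```

Request:
carry_out:
  deltas:
    - {"hand": 15,"dp": [0,0,0],"spin": 0}
    - {"hand": 15,"dp": [0,0,0.02],"spin": 0}
    - {"hand": 15,"dp": [0,0,0.04],"spin": 0}
    - {"hand": 15,"dp": [0,0,0.052],"spin": 0}
    - {"hand": 15,"dp": [0,0,0.056],"spin": 0}
    - {"hand": 15,"dp": [0,0,0.056],"spin": 0}
  force: 10

```text
time: 24.85
ee_pos: [0.5952, 0.2517, 0.1687]
eef_rot: [0.0, 1.0, 0.0, 0.001]
ft_force: [-1.9, -0.1, 5.5]
width: 0.0219
grip_force: 10.0
```

```bash
cat >> h.py <<'E'
def lip(f):
    s=blobs(f,read_state()['ee_pos'][2]-.05,100);im=cv2.imread(f'pics/{f}_raw.png');hsv=cv2.cvtColor(im,cv2.COLOR_BGR2HSV);p=s['ee_pos']
    m=cv2.inRange(hsv,(0,0,150),(180,45,255));m[:30]=0;m[260:]=0;m[:,:190]=0;m[:,370:]=0
    c=max(cv2.findContours(m,0,1)[0],key=cv2.contourArea);print('pan',cv2.approxPolyDP(cv2.convexHull(c),3,True).reshape(-1,2).tolist())
    print('grip',s['grip_force'],'w',round(s['width'],4))
    for t in(0,10,20,30,40):
        a=np.radians(t);x,z=.08*np.cos(a)-.0835*np.sin(a),-.0835*np.cos(a)-.08*np.sin(a)
        print(t,proj('wrist',[p+[-x,-.0018,z+.019]],s).round(0),end=' ')
    return s
E
python3 - <<'E'
from h import *
lip('w16')
E
```

```text
[0.5952 0.2517 0.1687] [-1.9 -0.1  5.5]
[11, 7, 25, 29, 520] [23. 21.] [[0.457 0.085 0.119]]
[307, 91, 24, 21, 152] [320. 105.] [[0.51  0.279 0.119]]
[269, 176, 33, 30, 807] [285. 191.] [[0.571 0.256 0.119]]
[295, 230, 21, 20, 241] [305. 242.] [[0.612 0.272 0.119]]
[141, 233, 83, 17, 445] [181. 246.] [[0.616 0.175 0.119]]
[245, 234, 13, 16, 117] [250. 241.] [[0.611 0.229 0.119]]
pan [[192, 109], [341, 112], [348, 207], [346, 241], [325, 259], [232, 257], [211, 241], [190, 147]]
grip 10.000113988062367 w 0.0219
0 [[277. 113.]] 10 [[277. 134.]] 20 [[277. 155.]] 30 [[277. 176.]] 40 [[277. 197.]]
```

Request:
carry_out:
  deltas:
    - {"hand": 15,"dp": [0.03,0,0.004],"spin": 0}
    - {"hand": 15,"dp": [0.058,0,0.012],"spin": 0}
    - {"hand": 15,"dp": [0.086,0,0.02],"spin": 0}
    - {"hand": 15,"dp": [0.114,0,0.034],"spin": 0}
    - {"hand": 15,"dp": [0.114,0,0.034],"spin": 0}

```text
time: 25.4
ee_pos: [0.5662, 0.2517, 0.1603]
eef_rot: [0.0, 1.0, 0.0, 0.001]
ft_force: [-2.4, -1.4, 6.5]
width: 0.0223
grip_force: 10.0
```

Run:
```python
from h import *
lip('w17')
```

```text
[0.5662 0.2517 0.1603] [-2.4 -1.4  6.5]
[10, 39, 24, 27, 493] [22. 52.] [[0.447 0.08  0.11 ]]
[277, 158, 30, 29, 670] [292. 172.] [[0.528 0.261 0.11 ]]
[292, 190, 32, 30, 737] [307. 204.] [[0.552 0.273 0.11 ]]
pan [[369, 201], [367, 214], [347, 242], [325, 259], [232, 258], [209, 240], [214, 184], [222, 154], [335, 154]]
grip 9.99793831972056 w 0.0223
0 [[277. 113.]] 10 [[277. 134.]] 20 [[277. 155.]] 30 [[277. 176.]] 40 [[277. 197.]]
```

Request:
carry_out:
  deltas:
    - {"hand": 15,"dp": [0.025,0,0.015],"spin": 0}
    - {"hand": 15,"dp": [0.05,0,0.03],"spin": 0}
    - {"hand": 15,"dp": [0.065,0,0.04],"spin": 0}
    - {"hand": 15,"dp": [0.074,0,0.05],"spin": 0}
    - {"hand": 15,"dp": [0.074,0,0.05],"spin": 0}

```text
time: 25.95
ee_pos: [0.5477, 0.2516, 0.1475]
eef_rot: [0.0, 1.0, 0.0, 0.0]
ft_force: [-2.1, -2.0, 5.0]
width: 0.0219
grip_force: 10.0
```

Run:
```python
from h import *
lip('w18')
```

```text
[0.5477 0.2516 0.1475] [-2.1 -2.   5. ]
[2, 58, 26, 27, 503] [15. 71.] [[0.44  0.072 0.097]]
[238, 121, 96, 63, 2104] [300. 158.] [[0.499 0.266 0.097]]
[250, 123, 30, 31, 745] [264. 138.] [[0.485 0.241 0.097]]
[241, 234, 57, 16, 208] [254. 242.] [[0.564 0.232 0.097]]
pan [[332, 184], [332, 241], [325, 259], [231, 257], [224, 241], [225, 183]]
grip 9.996318657067604 w 0.0219
0 [[277. 113.]] 10 [[277. 134.]] 20 [[277. 155.]] 30 [[277. 176.]] 40 [[277. 197.]]
```

Run:
```python
from h import *
im=cv2.imread('pics/w18_raw.png');hsv=cv2.cvtColor(im,cv2.COLOR_BGR2HSV).astype(int)
m=((hsv[:,:,1]>40)&(hsv[:,:,1]<95)&(hsv[:,:,2]>45)).astype('u1');m[:90]=0;m[250:]=0;m[:,:190]=0;m[:,370:]=0
d=cv2.distanceTransform(m,cv2.DIST_L2,5);n,l,st,ce=cv2.connectedComponentsWithStats((d>5).astype('u1'))
for i in range(1,n):
    if st[i,4]>10: print(st[i].tolist(),ce[i].round(0))
```

```text
[286, 127, 22, 22, 156] [296. 138.]
[255, 128, 20, 21, 341] [264. 138.]
[291, 155, 31, 23, 406] [309. 167.]
```

Request:
carry_out:
  deltas:
    - {"hand": 15,"dp": [0,0,-0.004],"spin": 0}
    - {"hand": 15,"dp": [0,0,-0.01],"spin": 0}
    - {"hand": 15,"dp": [0,0,-0.02],"spin": 0}
    - {"hand": 15,"dp": [0,0,-0.06],"spin": 0}
    - {"hand": 15,"dp": [0,0,-0.1],"spin": 0}
    - {"hand": 15,"dp": [0,0,-0.14],"spin": 0}
    - {"hand": 15,"dp": [0,0,-0.16],"spin": 0}
    - {"hand": 15,"dp": [0,0,-0.16],"spin": 0}
  force: 50

```text
time: 26.8
ee_pos: [0.5482, 0.252, 0.188]
eef_rot: [0.0, 1.0, 0.001, 0.001]
ft_force: [1.3, 1.1, -1.2]
width: 0.0215
grip_force: 50.0
```

Run:
```python
from h import *
s=lip('w19')
im=cv2.imread('pics/w19_raw.png');hsv=cv2.cvtColor(im,cv2.COLOR_BGR2HSV).astype(int)
m=((hsv[:,:,1]>40)&(hsv[:,:,1]<95)&(hsv[:,:,2]>45)).astype('u1');m[:50]=0;m[250:]=0;m[:,:190]=0;m[:,370:]=0
d=cv2.distanceTransform(m,cv2.DIST_L2,5);n,l,st,ce=cv2.connectedComponentsWithStats((d>5).astype('u1'))
for i in range(1,n):
    if st[i,4]>10: print(st[i].tolist(),ce[i].round(0))
cv2.imwrite('pics/m2.png',cv2.resize(im[40:260,170:390],None,fx=2.6,fy=2.6))
```

```text
[0.5482 0.252  0.188 ] [ 1.3  1.1 -1.2]
[0, 39, 11, 24, 194] [ 4. 51.] [[0.428 0.068 0.138]]
[36, 65, 22, 23, 383] [47. 76.] [[0.444 0.095 0.138]]
[253, 119, 55, 29, 1126] [280. 133.] [[0.482 0.252 0.138]]
[278, 142, 48, 41, 1268] [305. 164.] [[0.504 0.27  0.138]]
[227, 167, 59, 16, 635] [257. 176.] [[0.513 0.236 0.138]]
[241, 233, 57, 17, 252] [254. 242.] [[0.565 0.233 0.138]]
[298, 234, 17, 16, 168] [306. 241.] [[0.564 0.273 0.138]]
[138, 243, 25, 7, 122] [149. 246.] [[0.569 0.15  0.138]]
pan [[332, 184], [332, 241], [325, 258], [231, 257], [224, 241], [225, 183]]
grip 49.99487366527319 w 0.0215
0 [[277. 113.]] 10 [[277. 134.]] 20 [[277. 155.]] 30 [[277. 176.]] 40 [[277. 197.]] [258, 124, 18, 17, 226] [267. 132.]
[285, 125, 17, 18, 137] [293. 134.]
[292, 150, 29, 28, 350] [306. 162.]
[245, 176, 29, 2, 51] [258. 177.]
```

View pics/m2.png

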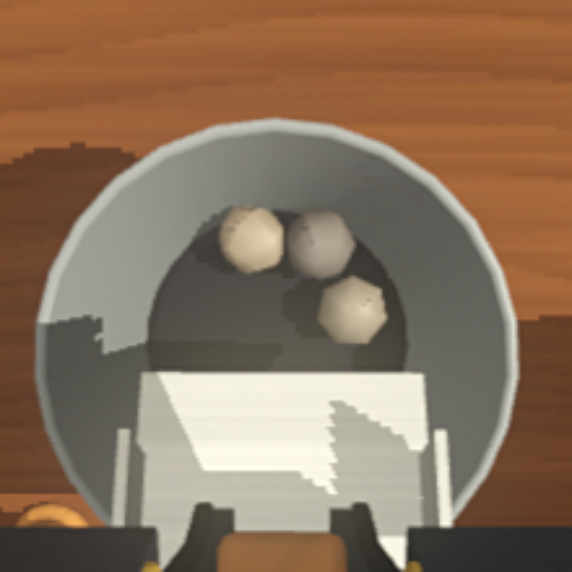

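The picture shows three stones in the grey bowl at (252,238), (320,243) and (353,310), and an empty tilted pan. The other two are in the tray. Next I lift out and take the scoop back.

Request:
carry_out:
  deltas:
    - {"hand": 15,"dp": [0,0,-0.08],"spin": 0}
    - {"hand": 15,"dp": [0,0,-0.18],"spin": 0}
    - {"hand": 15,"dp": [0,0,-0.26],"spin": 0}
    - {"hand": 15,"dp": [0,0,-0.28],"spin": 0}
    - {"hand": 15,"dp": [0,-0.06,-0.28],"spin": 0}
    - {"hand": 15,"dp": [0.04,-0.2,-0.28],"spin": 0}
    - {"hand": 15,"dp": [0.08,-0.36,-0.28],"spin": 0}
    - {"hand": 15,"dp": [0.12,-0.52,-0.28],"spin": 0}
    - {"hand": 15,"dp": [0.16,-0.68,-0.28],"spin": 0}
    - {"hand": 15,"dp": [0.2,-0.84,-0.28],"spin": 0}
    - {"hand": 15,"dp": [0.21,-0.96,-0.28],"spin": 0}
    - {"hand": 15,"dp": [0.21,-1,-0.28],"spin": 0}

```text
time: 28.05
ee_pos: [0.4937, -0.003, 0.2555]
eef_rot: [0.003, 1.0, -0.0, -0.001]
ft_force: [0.7, 0.3, -1.9]
width: 0.0219
grip_force: 50.0
```

Request:
carry_out:
  deltas:
    - {"hand": 15,"dp": [0.03,-0.1,0],"spin": 0}
    - {"hand": 15,"dp": [0.07,-0.26,0],"spin": 0}
    - {"hand": 15,"dp": [0.11,-0.42,0],"spin": 0}
    - {"hand": 15,"dp": [0.15,-0.58,0],"spin": 0}
    - {"hand": 15,"dp": [0.19,-0.74,0],"spin": 0}
    - {"hand": 15,"dp": [0.21,-0.88,0],"spin": 0}
    - {"hand": 15,"dp": [0.218,-0.948,0],"spin": 0}
    - {"hand": 15,"dp": [0.218,-0.948,0],"spin": 0}
    - {"hand": 15,"dp": [0.218,-0.948,0],"spin": 0}

```text
time: 28.95
ee_pos: [0.4403, -0.2346, 0.2558]
eef_rot: [0.0, 1.0, 0.0, -0.001]
ft_force: [0.7, 0.4, -1.9]
width: 0.0214
grip_force: 50.0
```

Run:
```python
from h import *
s=lip('w20');print(s['joint_positions'].round(2))
# other objects near the drop zone
im=cv2.imread('pics/w20_raw.png');hsv=cv2.cvtColor(im,cv2.COLOR_BGR2HSV)
print('drop footprint px',proj('wrist',[[.415,-.285,0],[.415,-.189,0],[.52,-.285,0],[.52,-.189,0]],s).round(0).tolist())
for n,lo,hi,z in(('orange',(10,220,180),(22,255,255),.0),('pink',(150,60,90),(179,255,255),.0),('white',(0,0,170),(180,60,255),0)):
    m=cv2.inRange(hsv,lo,hi);N,l,st,ce=cv2.connectedComponentsWithStats(m)
    for i in range(1,N):
        if st[i,4]>300: x,y,w,h,_=st[i]; print(n,st[i].tolist(),ray('wrist',[[x,y],[x+w,y+h]],z,s).round(3).tolist())
```

```text
[ 0.4403 -0.2346  0.2558] [ 0.7  0.4 -1.9]
[412, 140, 19, 17, 259] [421. 148.] [[ 0.384 -0.133  0.206]]
[447, 160, 19, 17, 252] [456. 168.] [[ 0.399 -0.105  0.206]]
[216, 183, 116, 27, 143] [264. 187.] [[ 0.413 -0.246  0.206]]
[242, 233, 71, 17, 418] [274. 241.] [[ 0.456 -0.239  0.206]]
[187, 236, 42, 14, 228] [210. 246.] [[ 0.46  -0.289  0.206]]
pan [[332, 184], [334, 210], [325, 258], [232, 258], [225, 241], [225, 184]]
grip 49.99492303468287 w 0.0214
0 [[277. 113.]] 10 [[277. 134.]] 20 [[277. 155.]] 30 [[277. 176.]] 40 [[277. 197.]] [-0.27  0.01  0.68  1.77 -0.01  1.37  1.99]
drop footprint px [[243.0, 156.0], [311.0, 156.0], [245.0, 226.0], [309.0, 226.0]]
orange [64, 115, 109, 89, 5458] [[0.358, -0.531, 0.0], [0.485, -0.391, 0.0]]
white [145, 0, 106, 85, 6277] [[0.22, -0.402, 0.0], [0.321, -0.271, 0.0]]
white [224, 183, 111, 76, 5727] [[0.454, -0.314, 0.0], [0.575, -0.146, 0.0]]
white [256, 296, 46, 15, 612] [[0.641, -0.271, 0.0], [0.67, -0.196, 0.0]]
```

Request:
carry_out:
  deltas:
    - {"hand": 15,"dp": [0,0,0.06],"spin": 0}
    - {"hand": 15,"dp": [0,0,0.18],"spin": 0}
    - {"hand": 15,"dp": [0,0,0.3],"spin": 0}
    - {"hand": 15,"dp": [0,0,0.42],"spin": 0}
    - {"hand": 15,"dp": [0,0,0.52],"spin": 0}
    - {"hand": 15,"dp": [0,0,0.58],"spin": 0}
    - {"hand": 15,"dp": [0,0,0.6],"spin": 0}
    - {"hand": 15,"dp": [0,0,0.6],"spin": 0}

```text
time: 29.8
ee_pos: [0.4405, -0.2342, 0.1063]
eef_rot: [-0.001, 1.0, 0.0, -0.001]
ft_force: [-0.1, 0.1, -1.0]
width: 0.0216
grip_force: 50.0
```

Request:
carry_out:
  deltas:
    - {"hand": 15,"dp": [0,0,0.01],"spin": 0}
    - {"hand": 15,"dp": [0,0,0.03],"spin": 0}
    - {"hand": 15,"dp": [0,0,0.042],"spin": 0}
    - {"hand": 15,"dp": [-0.03,0,0.05],"spin": 0}
    - {"hand": 15,"dp": [-0.066,0,0.06],"spin": 0}
    - {"hand": 15,"dp": [-0.104,0,0.076],"spin": 0}
    - {"hand": 15,"dp": [-0.14,0,0.092],"spin": 0}
    - {"hand": 15,"dp": [-0.14,0,0.092],"spin": 0}
  force: 12

```text
time: 30.6
ee_pos: [0.477, -0.2349, 0.0832]
eef_rot: [-0.0, 1.0, -0.0, -0.0]
ft_force: [0.8, -0.5, -1.3]
width: 0.0219
grip_force: 12.0
```

Run:
```python
from h import *
lip('w21')
```

```text
[ 0.477  -0.2349  0.0832] [ 0.8 -0.5 -1.3]
[524, 104, 33, 33, 829] [540. 119.] [[ 0.4   -0.052  0.033]]
[241, 233, 19, 17, 221] [250. 242.] [[ 0.494 -0.258  0.033]]
[298, 233, 17, 17, 202] [306. 242.] [[ 0.493 -0.214  0.033]]
pan [[332, 181], [332, 241], [325, 259], [231, 257], [224, 241], [224, 181]]
grip 11.999259103322402 w 0.0219
0 [[277. 113.]] 10 [[277. 134.]] 20 [[277. 155.]] 30 [[277. 176.]] 40 [[277. 197.]]
```

Run:
```python
from h import *
c=get_calibration('wrist')
for (u0,u1,v) in((214,340,113),(224,332,181),(225,332,183.5),(222,335,154)):
    n=und(c,[[u0,v],[u1,v]]);Z=.092/(n[1,0]-n[0,0]);p=c['mount']@np.r_[n.mean(0)*Z,Z,1]
    print((p[:3]*1000).round(1),'lip rel TCP; flat expects [80,0,64]')
```

```text
[79.8 -1.7 62.4] lip rel TCP; flat expects [80,0,64]
[24.7 -1.  84.2] lip rel TCP; flat expects [80,0,64]
[22.2 -0.5 85.9] lip rel TCP; flat expects [80,0,64]
[48.1 -0.6 79.2] lip rel TCP; flat expects [80,0,64]
```

Request:
carry_out:
  deltas:
    - {"hand": 15,"dp": [0,0,0.012],"spin": 0}
    - {"hand": 15,"dp": [-0.034,0,0.018],"spin": 0}
    - {"hand": 15,"dp": [-0.068,0,0.028],"spin": 0}
    - {"hand": 15,"dp": [-0.1,0,0.044],"spin": 0}
    - {"hand": 15,"dp": [-0.132,0,0.062],"spin": 0}
    - {"hand": 15,"dp": [-0.162,0,0.084],"spin": 0}
    - {"hand": 15,"dp": [-0.162,0,0.084],"spin": 0}

```text
time: 31.35
ee_pos: [0.5167, -0.2348, 0.0617]
eef_rot: [-0.0, 1.0, -0.0, -0.0]
ft_force: [0.3, 0.5, -1.2]
width: 0.022
grip_force: 12.0
```

Run:
```python
from h import *
lip('w22')
```

```text
[ 0.5167 -0.2348  0.0617] [ 0.3  0.5 -1.2]
[215, 133, 126, 2, 126] [278. 133.] [[ 0.451 -0.236  0.012]]
[298, 234, 18, 16, 150] [308. 242.] [[ 0.533 -0.213  0.012]]
pan [[340, 134], [351, 242], [324, 259], [232, 258], [206, 241], [208, 173], [216, 134]]
grip 11.9983502762625 w 0.022
0 [[277. 113.]] 10 [[277. 134.]] 20 [[277. 155.]] 30 [[277. 176.]] 40 [[277. 197.]]
```

Request:
carry_out:
  deltas:
    - {"hand": 15,"dp": [-0.024,0,0.012],"spin": 0}
    - {"hand": 15,"dp": [-0.044,0,0.024],"spin": 0}
    - {"hand": 15,"dp": [-0.05,0,0.032],"spin": 0}
    - {"hand": 15,"dp": [-0.05,0,0.032],"spin": 0}

```text
time: 31.8
ee_pos: [0.529, -0.2351, 0.0546]
eef_rot: [-0.0, 1.0, -0.0, 0.0]
ft_force: [-0.4, -0.3, -0.3]
width: 0.0218
grip_force: 12.0
```

Run:
```python
from h import *
lip('w23')
```

```text
[ 0.529  -0.2351  0.0546] [-0.4 -0.3 -0.3]
[213, 121, 130, 2, 130] [278. 121.] [[ 0.455 -0.236  0.005]]
[298, 233, 17, 17, 181] [307. 241.] [[ 0.545 -0.214  0.005]]
pan [[343, 122], [351, 242], [325, 259], [232, 258], [206, 241], [206, 165], [214, 122]]
grip 11.999942224938422 w 0.0218
0 [[277. 113.]] 10 [[277. 134.]] 20 [[277. 155.]] 30 [[277. 176.]] 40 [[277. 197.]]
```

Request:
carry_out:
  deltas:
    - {"hand": 15,"dp": [-0.012,0,0.01],"spin": 0}
    - {"hand": 15,"dp": [-0.02,0,0.018],"spin": 0}
    - {"hand": 15,"dp": [-0.024,0,0.022],"spin": 0}
    - {"hand": 15,"dp": [-0.024,0,0.022],"spin": 0}

```text
time: 32.25
ee_pos: [0.535, -0.2353, 0.0497]
eef_rot: [0.0, 1.0, 0.0, 0.0]
ft_force: [-2.7, 1.0, 6.9]
width: 0.0216
grip_force: 12.0
```

Run:
```python
from h import *
s=lip('w24');p=s['ee_pos']
for d in(.045,.05,.055):print(d,proj('wrist',[p+[-.08,0,-d]],s))
```

```text
[ 0.535  -0.2353  0.0497] [-2.7  1.   6.9]
[295, 233, 20, 17, 210] [305. 241.] [[ 0.551 -0.215 -0.   ]]
pan [[345, 114], [335, 213], [222, 213], [208, 209], [204, 161], [212, 113]]
grip 11.999957031221129 w 0.0216
0 [[277. 113.]] 10 [[277. 134.]] 20 [[277. 155.]] 30 [[277. 176.]] 40 [[277. 197.]] 0.045 [[279.3783835  112.00565379]]
0.05 [[279.34848457 112.1768806 ]]
0.055 [[279.3199775  112.34013769]]
```

Request:
carry_out:
  deltas:
    - {"hand": 15,"dp": [0,0,-0.004],"spin": 0}
    - {"hand": 26,"dp": [0,0,-0.004],"spin": 0}
    - {"hand": 40,"dp": [0,0,-0.004],"spin": 0}
    - {"hand": 55,"dp": [0,0,-0.004],"spin": 0}
    - {"hand": 60,"dp": [0,0,-0.004],"spin": 0}
    - {"hand": 60,"dp": [0,0,-0.004],"spin": 0}
    - {"hand": 60,"dp": [0,0,-0.08],"spin": 0}
    - {"hand": 60,"dp": [0,0,-0.2],"spin": 0}
    - {"hand": 60,"dp": [0,0,-0.36],"spin": 0}
    - {"hand": 60,"dp": [0,0,-0.52],"spin": 0}
    - {"hand": 60,"dp": [0,0,-0.68],"spin": 0}
    - {"hand": 60,"dp": [0,0,-0.84],"spin": 0}
    - {"hand": 60,"dp": [0,0,-1],"spin": 0}
    - {"hand": 60,"dp": [0,0,-1],"spin": 0}

```text
time: 33.7
ee_pos: [0.5362, -0.2365, 0.3048]
eef_rot: [0.0, 1.0, -0.001, 0.004]
ft_force: [-0.2, 0.1, 0.1]
width: 0.06
grip_force: 0.0
```

Run:
```python
from h import *
s=blobs('w25',.02,150);im=cv2.imread('pics/w25_raw.png');hsv=cv2.cvtColor(im,cv2.COLOR_BGR2HSV)
m=cv2.inRange(hsv,(0,0,110),(180,50,255));m[300:]=0
for c in cv2.findContours(m,0,1)[0]:
    if cv2.contourArea(c)>400: q=cv2.approxPolyDP(cv2.convexHull(c),4,True).reshape(-1,2);print(q.tolist(),ray('wrist',q,.002,s).round(3)[:,:2].tolist())
print('flat lip px',proj('wrist',[[.455,-.282,.0015],[.455,-.19,.0015],[.555,-.282,.042],[.555,-.19,.042],[.535,-.236,.108]],s).round(0).tolist())
# changes in static scene: top view before/after
a=cv2.imread('pics/top0.png');t=camera('top')[:,:,::-1].copy();cv2.imwrite('pics/top1.png',t)
h=cv2.cvtColor(t,cv2.COLOR_BGR2HSV)
for n,b in dict(spool=(215,183,28,25),jar=(212,130,36,40),weight=(315,214,22,24)).items():
    x,y,w,hh=b; r=cv2.matchTemplate(t[y-8:y+hh+8,x-8:x+w+8],a[y:y+hh,x:x+w],cv2.TM_CCOEFF_NORMED);print(n,cv2.minMaxLoc(r))
print(s['time'])
```

```text
[ 0.5362 -0.2365  0.3048] [-0.2  0.1  0.1]
[407, 65, 19, 18, 252] [416.  74.] [[ 0.4   -0.043  0.02 ]]
[441, 86, 18, 18, 238] [450.  95.] [[0.428 0.009 0.02 ]]
[151, 180, 51, 63, 1157] [177. 210.] [[ 0.602 -0.4    0.02 ]]
[137, 211, 30, 31, 314] [150. 223.] [[ 0.625 -0.446  0.02 ]]
[82, 243, 66, 7, 404] [114. 246.] [[ 0.666 -0.512  0.02 ]]
[[163, 272], [371, 273], [384, 279], [386, 289], [275, 299], [162, 292]] [[0.724, -0.443], [0.725, -0.073], [0.738, -0.048], [0.758, -0.043], [0.779, -0.244], [0.765, -0.449]]
[[68, 253], [61, 257], [0, 250], [0, 209], [54, 188]] [[0.688, -0.608], [0.696, -0.622], [0.683, -0.732], [0.607, -0.71], [0.57, -0.607]]
[[310, 114], [310, 183], [248, 183], [249, 114]] [[0.456, -0.19], [0.562, -0.186], [0.562, -0.287], [0.456, -0.282]]
flat lip px [[249.0, 114.0], [310.0, 114.0], [248.0, 184.0], [311.0, 184.0], [279.0, 180.0]]
spool (-0.24096758663654327, 0.9824267029762268, (0, 4), (8, 8))
jar (0.18493686616420746, 0.9926865100860596, (0, 16), (8, 8))
weight (-0.2288578450679779, 0.9878127574920654, (16, 16), (8, 8))
33.7
```

The scoop corners match the flat pose to within 1 px. The tray holds two stones, the bowl was seen holding three, and the bystanders have not moved.

```bash
python3 -c "
from bench import *
print(close_job())"
```

```text
the job is handed in; nothing more can be done
None
```

I tipped three stones into the grey bowl and left the other two in the tray. I set the empty scoop down flat and upright on the bench and let go; the spool, jar and weight had not moved. The job was handed in at about 34 s of the 67 s allowed.

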